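Move the varnished turnings to the drying rack in reverse order

ROBOT

A 7-joint arm with a two-finger parallel gripper is mounted at the origin on the work surface. World frame = base frame: x ahead of the robot, y to its left, z up, the work surface at z = 0. Lengths are in m, angles in rad, forces in N, time in s.
With the tool pointing down it reaches from about 0.425 to 0.925 m from the base axis. Payload 6.8 kg.
Tool frame: the origin (TCP) lies on the centre line of the jaws, within the pads' length; the fingertips stand bot.tip_reach ahead of it and the grasp point (between the pads) lies 3 mm ahead of it (bot.tip_reach is the distance from the TCP to the fingertips, in m); z points along the fingers, y is the line along which they close (so a half turn about z gives the same grasp; the last joint's range is limited). The gripper opens to 85 mm and grips with 20 to 120 N. Pads are 22 mm wide; open, the fingers measure 114 mm over their backs; the gripper's body (76 mm by 85 mm) begins 54 mm behind the grasp point. The pads swing forward as they close: fully open they stand 13 mm farther back than shut.
Start: joints at [-1.41, 0.477, 0.022, 1.555, -0.011, 1.109, -0.083], TCP at [0.179, 0.651, 0.253] pointing down, gripper open.
Joint ranges: [-2.96, 2.96], [-0.34, 2.1], [-1.41, 1.46], [0.24, 2.44], [-1.37, 4.51], [0.17, 1.92], [-2.96, 2.96]. Speed limits (rad/s): [2.39, 2.39, 3.14, 3.14, 3.14, 3.14, 3.14].

INTERFACE

Orientations are given as a unit quaternion [w, x, y, z].
In Python, from station import bot gives the robot as it stands.
- The arm moves only by the tool jog_arm, never from a script. Its argument "deltas" is a list of rows, each a list of 7 numbers: the shift along the world's x, y, z in m, then the turn, a rotation vector about the world's x, y, z in rad, then the opening, from 0 (shut) to 1 (fully open). In form: [[x, y, z, rx, ry, rz, grip], ...]. A call has 1 to 10 rows; each row shifts and turns the commanded pose from where the row before left it; what a row does not reach is not made up. A row lasts 1/10 s, in which the tool goes at most 50 mm and 8.59 degrees, less where a joint would pass 70% of its speed; a pose out of reach is approached as far as the arm can. A call with a gripper value outside its range is refused whole. The fingers move at their own pace and stop on an object; "newtons" is the grip in N (left out, the last holds). Time passes only in rows, so rows that do not move let the fingers close. It gives the time, the measured TCP pose, the force, the opening and the grip force at its end, in the units of the state.
- bot.get_obs(): the state, without advancing time (a new reading comes with each control period).
- bot.read_camera(name): name is "scene" or "top"; returns a dict with "img" (480x640x3 uint8, red, green, blue), "K" (3x3 intrinsics, pixels), "dist_coeffs" ([k1, k2, p1, p2, k3] as OpenCV has them; the pictures are not rectified), "eye" and "attitude" of the camera in the world. Camera axes: x right, y down, z forward; pixel columns grow to the right and rows downward; lengths in m; the calibration is good to about 2 mm. A picture is of the moment at which its call begins. There is no depth.
- bot.hand_in(): hands the job in; it is judged then, once.
The state is a dict: "t": time; "q": joint angles; "joint_vel": joint speeds; "joint_torque": joint torques, N m; "eef_pos": TCP position; "tool_rot": TCP orientation; "contact_force": force on the tool from outside, world axes, zero at the start; "torque": the same for the moment, N m; "gripper_width": opening from 0.0 (shut) to 1.0 (fully open); "grasp_force": force on a finger pad.
Only numpy, scipy, OpenCV 4.12 (cv2) and the standard library are available. Lean on these libraries where they do the work, as an engineer would, in place of code of your own. Each camera call takes 0.05 s, during which the arm holds its last target. There are 200 camera calls.

TASK

Move the four turned wooden pieces from their dark rubber pads on the finishing board into the four bays of the drying rack, one piece to a bay, in reverse order: the piece that stands at the left end of the board goes into the bay at the right end of the rack, the next into the bay beside it, and so on to the piece at the right end, which goes into the leftmost bay, left and right being the same for both rows. Each piece must end standing upright on the floor of its bay, let go, and none may be tipped over on the way.

Things in the scene. Friction and masses are not known exactly. Their poses are not given: they have to be found in the camera images.
- knob: Mushroom-shaped turned cabinet knob, 64 mm tall: foot 40 mm diameter, stem 26 mm, round head 48 mm diameter with straight sides from 38 to 58 mm above the foot (grip there). About 60 g. Loose, pale wood. Origin: centre of its underside; z up along its axis.
- cap: Square post cap, 70 mm tall: a 42 x 42 mm block with straight sides up to 50 mm, then a pyramid top. Grip the block across two opposite faces. About 75 g. Loose, pale wood. Origin: centre of its underside; z up along its axis. x and y are normal to the block's faces.
- bobbin: Turned bobbin, 66 mm tall: lower flange 44 mm diameter and 10 mm thick, waist 24 mm, thick upper flange 44 mm diameter from 42 to 66 mm above the foot (grip there), flat top with a dark dot. About 65 g. Loose, pale wood. Origin: centre of its underside; z up along its axis.
- leg: Turned furniture leg, the tallest and thinnest piece, 95 mm tall: foot 40 mm diameter and 14 mm high, above it a straight shaft 30 mm diameter up to 84 mm (grip at 50 to 75 mm), domed top. About 70 g. Loose, pale wood. Origin: centre of its underside; z up along its axis.
- knob_pad: Round dark rubber pad, 58 mm diameter, 8 mm thick, on which the knob stands at the start. Fixed on the board. Origin: centre of its underside (12 mm above the table).
- cap_pad: Square dark rubber pad, 54 mm side, parallel to the board, 8 mm thick, on which the post cap stands at the start. Fixed on the board. Origin: centre of its underside (12 mm above the table).
- bobbin_pad: Six-sided dark rubber pad, 62 mm over its corners, 8 mm thick, on which the bobbin stands at the start. Fixed on the board. Origin: centre of its underside (12 mm above the table).
- leg_pad: Square dark rubber pad of 45 mm side set cornerwise (diamond), 8 mm thick, on which the furniture leg stands at the start. Fixed on the board. Origin: centre of its underside (12 mm above the table).
- board: Finishing board: flat fixed plywood board, 84 x 310 mm and 12 mm thick, with a thin dark cleat at each end (to 20 mm above the table). Origin: centre of its underside, on the table; y runs along the row, roughly towards the robot's left (its yaw is within 0.15 rad). The four pads lie in a row along y at -108, -36, 36 and 108 mm, which pad where changes from start to start, so pieces stand 20 mm above the table. The board is either the nearer or the farther of the two rows.
- rack: Drying rack: low fixed wooden tray, 80 x 296 mm, with four open bays in a row, each 64 x 64 mm inside. Floor 8 mm above the table; walls and dividers 8 mm thick, their tops 22 mm above the table (14 mm above the floor). Origin: centre of its underside, on the table; y runs along the row, roughly towards the robot's left (its yaw is within 0.15 rad). Bay centres lie on the y axis at -108, -36, 36 and 108 mm. Empty at the start.

How it is judged:
At the end, for the whole second after the job is handed in: Every piece is at rest, upright (0.08 rad) on the floor of a bay (height within 4 mm), within 16 mm of the bay's centre along and across the rack, in the reverse of the order of their pads: pad at -108, -36, 36, 108 mm along the board's y means bay at 108, 36, -36, -108 mm (((y of knob_pad in the frame of board between -0.128 and -0.088 m and y of knob in the frame of rack between 0.092 and 0.124 m) or (y of knob_pad in the frame of board between -0.056 and -0.016 m and y of knob in the frame of rack between 0.02 and 0.052 m) or (y of knob_pad in the frame of board between 0.016 and 0.056 m and y of knob in the frame of rack between -0.052 and -0.02 m) or (y of knob_pad in the frame of board between 0.088 and 0.128 m and y of knob in the frame of rack between -0.124 and -0.092 m)) and x of knob in the frame of rack between -0.016 and 0.016 m and z of knob in the frame of rack between 0.004 and 0.012 m and angle between each of knob, cap, bobbin, leg's own z axis and vertical below 0.08 rad and linear speed of each of knob, cap, bobbin, leg below 0.02 m/s and angular speed of each of knob, cap, bobbin, leg below 0.2 rad/s and ((y of cap_pad in the frame of board between -0.128 and -0.088 m and y of cap in the frame of rack between 0.092 and 0.124 m) or (y of cap_pad in the frame of board between -0.056 and -0.016 m and y of cap in the frame of rack between 0.02 and 0.052 m) or (y of cap_pad in the frame of board between 0.016 and 0.056 m and y of cap in the frame of rack between -0.052 and -0.02 m) or (y of cap_pad in the frame of board between 0.088 and 0.128 m and y of cap in the frame of rack between -0.124 and -0.092 m)) and x of cap in the frame of rack between -0.016 and 0.016 m and z of cap in the frame of rack between 0.004 and 0.012 m and ((y of bobbin_pad in the frame of board between -0.128 and -0.088 m and y of bobbin in the frame of rack between 0.092 and 0.124 m) or (y of bobbin_pad in the frame of board between -0.056 and -0.016 m and y of bobbin in the frame of rack between 0.02 and 0.052 m) or (y of bobbin_pad in the frame of board between 0.016 and 0.056 m and y of bobbin in the frame of rack between -0.052 and -0.02 m) or (y of bobbin_pad in the frame of board between 0.088 and 0.128 m and y of bobbin in the frame of rack between -0.124 and -0.092 m)) and x of bobbin in the frame of rack between -0.016 and 0.016 m and z of bobbin in the frame of rack between 0.004 and 0.012 m and ((y of leg_pad in the frame of board between -0.128 and -0.088 m and y of leg in the frame of rack between 0.092 and 0.124 m) or (y of leg_pad in the frame of board between -0.056 and -0.016 m and y of leg in the frame of rack between 0.02 and 0.052 m) or (y of leg_pad in the frame of board between 0.016 and 0.056 m and y of leg in the frame of rack between -0.052 and -0.02 m) or (y of leg_pad in the frame of board between 0.088 and 0.128 m and y of leg in the frame of rack between -0.124 and -0.092 m)) and x of leg in the frame of rack between -0.016 and 0.016 m and z of leg in the frame of rack between 0.004 and 0.012 m); the robot touches nothing.
It fails at once if a piece is tipped over (angle between any of knob, cap, bobbin, leg's own z axis and vertical above 0.7 rad).
It also fails if it takes over 93 s, if anything falls off the work surface, if the arm or the gripper's body presses on something with over 40 N, if the wrist force passes 120 N, or if a joint passes its speed limit or range.

## Working session

There is one attempt and no reset: what is moved stays moved. The work goes in short steps, Python scripts to look and compute and a tool call to move; the robot and the scene stay as the last step left them, time stands still between calls to the robot, and variables do not carry over. Pictures are saved under pics/ and viewed, at most 14 in all, crops included, and the job is handed in when it is done.

Besides the shell and the picture viewer there is one more tool, called after "Emit:" as a command line: name --pt "numbers of a row" for each row, then --argument value for the rest. jog_arm: Moves the arm, as the interface text tells. Its arguments: {"type":"object","properties":{"deltas":{"type":"array"},"newtons":{"type":"number"}},"required":["deltas"]}

```bash
ls; mkdir -p pics; python3 - <<'E'
from station import bot
import cv2
print(bot.get_obs(), bot.tip_reach)
for n in("top","scene"):
    c=bot.read_camera(n); cv2.imwrite(f"pics/{n}0.png",c["img"][:,:,::-1])
    print(n,c["K"],c["dist_coeffs"],c["eye"],c["attitude"])
E
```

```text
pics
{'t': 0.0, 'q': array([-1.4100882 ,  0.47779156,  0.02235094,  1.556484  , -0.01147805,
        1.10930183, -0.08307737]), 'joint_vel': array([-0.00049212,  0.0016272 ,  0.00078451,  0.00175877,  0.00125739,
       -0.0013865 ,  0.00217472]), 'joint_torque': array([ 5.81496170e-04, -5.96448255e+01,  1.60839424e+00, -2.81202257e+01,
        1.25180781e-02,  9.41197271e-03,  8.80844368e-06]), 'eef_pos': array([0.17914266, 0.65020394, 0.2523179 ]), 'tool_rot': array([-4.31270861e-05,  1.33978046e-01,  9.90983865e-01, -9.27183295e-04]), 'contact_force': array([-0.11323138, -0.66472871, -0.81268602]), 'torque': array([-0.01389529,  0.02358769,  0.00340588]), 'grasp_force': 0.0, 'gripper_width': 1.0020732838741342} 0.022
top [[533.61050099   0.         322.90682842]
 [  0.         533.61050099 239.07001355]
 [  0.           0.           1.        ]] [-0.12740961  0.          0.          0.          0.        ] [ 0.44256351 -0.01998085  0.75207983] [-0.06140667  0.70842843 -0.70122526  0.05139566]
scene [[540.63381739   0.         320.50478282]
 [  0.         540.63381739 242.29382186]
 [  0.           0.           1.        ]] [-0.03784077  0.          0.          0.          0.        ] [1.04943605 0.20969631 0.40979396] [-0.25280858  0.47780564  0.74442642 -0.39194246]
```

View pics/top0.png

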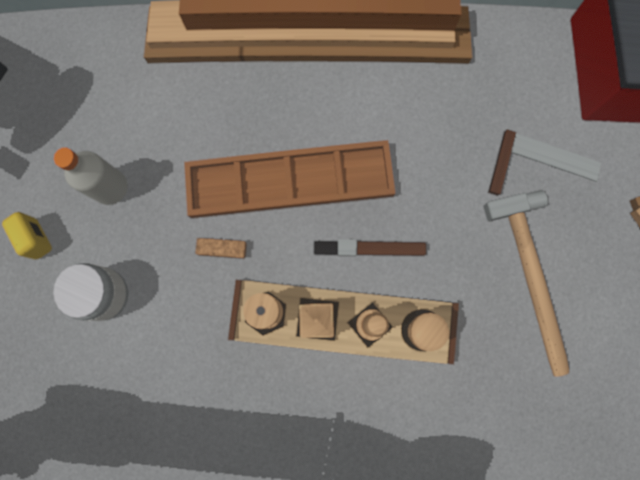

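View pics/scene0.png

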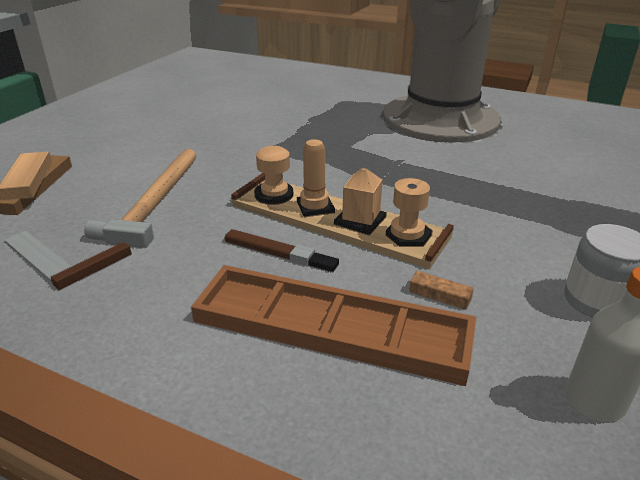

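The top view shows the board (about 230–458, 281–363) with bobbin (261,311), cap (317,321), leg (371,323) and knob (427,331) from left to right. The empty rack is at (186–396, 142–216). I'll enlarge the area to read corners.

```bash
python3 - <<'E'
import cv2
i=cv2.imread("pics/top0.png")[135:370,180:470]
cv2.imwrite("pics/crop.png",cv2.resize(i,None,fx=2.5,fy=2.5,interpolation=cv2.INTER_CUBIC))
E
cat > h.py <<'E'
from station import bot
import cv2,numpy as np
from scipy.spatial.transform import Rotation as R
def cam(n):
    c=bot.read_camera(n);q=c["attitude"];return c,R.from_quat([q[1],q[2],q[3],q[0]])
def ray(c,r,px,z):
    p=cv2.undistortPoints(np.array(px,float).reshape(-1,1,2),c["K"],np.array(c["dist_coeffs"]))[:,0]
    d=r.apply(np.c_[p,np.ones(len(p))]);e=np.array(c["eye"])
    return e+d*((np.array(z)-e[2])/d[:,2])[:,None]
def proj(c,r,P):
    rv=cv2.Rodrigues(r.inv().as_matrix())[0]; t=-r.inv().apply(c["eye"])
    return cv2.projectPoints(np.array(P,float).reshape(-1,3),rv,t,c["K"],np.array(c["dist_coeffs"]))[0][:,0]
E
```

```text
(no output)
```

View pics/crop.png

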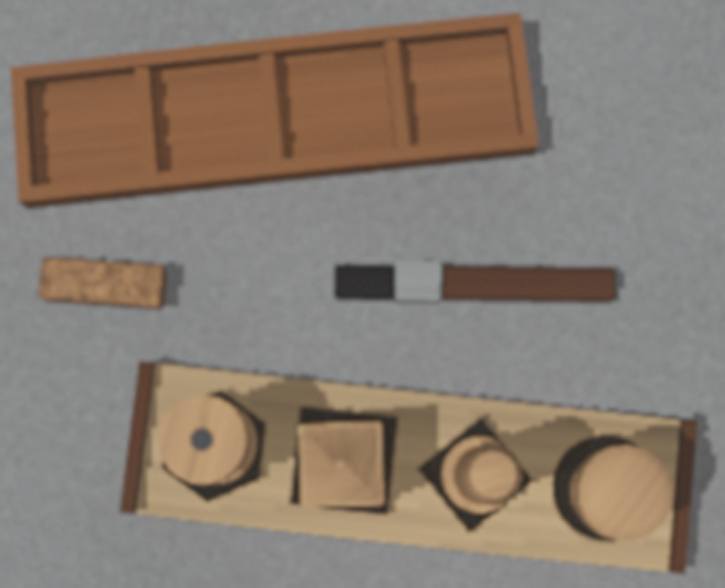

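The crop shows: rack top corners at (12,68), (521,14), (537,149), (22,196); cleat corners at (140,362), (694,421), (685,572), (122,511); bobbin dot (203,440); cap apex (344,463); leg top (490,472); knob head (621,491).

```bash
cat > m.py <<'E'
from h import *
c,r=cam("top")
f=lambda P:np.array(P,float)/2.5+[180,135]-0.3
np.set_printoptions(precision=4,suppress=True)
def rect(P,z,lx,ly):
    W=ray(c,r,f(P),z)[:,:2]
    print("sides",[round(float(np.linalg.norm(W[i]-W[i-1])),4) for i in range(4)], "want",lx,ly)
    v=W[0]-W[1]+W[3]-W[2]; yaw=np.arctan2(-v[0],v[1]); return W.mean(0),yaw
for n,P,z,l in (("rack",[(12,68),(521,14),(537,149),(22,196)],.022,(.08,.296)),("board",[(140,362),(694,421),(685,572),(122,511)],.02,(.084,.31))):
    C,y=rect(P,z,*l); print(n,C,"yaw",y)
    for k in(.108,.036,-.036,-.108): print("  ",k,C+k*np.array([-np.sin(y),np.cos(y)]))
print(ray(c,r,f([(203,440),(344,463),(490,472),(621,491)]),[.086,.090,.115,.078]))
E
python3 m.py
```

```text
sides [0.0761, 0.2946, 0.0801, 0.292] want 0.08 0.296
rack [0.649  0.0409] yaw 0.10745594398039003
   0.108 [0.6374 0.1482]
   0.036 [0.6451 0.0767]
   -0.036 [0.6528 0.0051]
   -0.108 [ 0.6606 -0.0665]
sides [0.082, 0.3068, 0.082, 0.3077] want 0.084 0.31
board [ 0.4471 -0.0383] yaw -0.09686190780991707
   0.108 [0.4575 0.0692]
   0.036 [ 0.4506 -0.0025]
   -0.036 [ 0.4436 -0.0741]
   -0.108 [ 0.4366 -0.1458]
[[ 0.4588  0.0662  0.086 ]
 [ 0.4483 -0.0042  0.09  ]
 [ 0.4445 -0.0739  0.115 ]
 [ 0.4355 -0.1429  0.078 ]]
```

Emit:
jog_arm --pt "0.03 -0.03 0 0 0 -0.14 1" --pt "0.03 -0.03 0 0 0 -0.14 1" --pt "0.03 -0.03 0 0 0 -0.14 1" --pt "0.03 -0.03 0 0 0 -0.14 1" --pt "0.03 -0.03 0 0 0 -0.14 1" --pt "0.03 -0.03 0 0 0 -0.14 1" --pt "0.03 -0.03 0 0 0 -0.14 1" --pt "0.03 -0.03 0 0 0 -0.14 1" --pt "0.03 -0.03 0 0 0 -0.14 1" --pt "0.03 -0.03 0 0 0 -0.14 1" --newtons 30

```text
t: 1.15
eef_pos: [0.4801, 0.3494, 0.2533]
tool_rot: [-0.0, 0.743, 0.67, -0.0]
contact_force: [0.6, 0.1, -0.5]
gripper_width: 1.002
grasp_force: 0.0
```

Emit:
jog_arm --pt "-0.003 -0.042 -0.005 0 0 0 1" --pt "-0.003 -0.042 -0.005 0 0 0 1" --pt "-0.003 -0.042 -0.005 0 0 0 1" --pt "-0.003 -0.042 -0.005 0 0 0 1" --pt "-0.003 -0.042 -0.005 0 0 0 1" --pt "-0.003 -0.042 -0.005 0 0 0 1" --pt "-0.003 -0.042 -0.005 0 0 0 1" --pt "-0.003 -0.042 -0.005 0 0 0 1" --pt "-0.003 -0.042 0 0 0 0 1" --pt "0 0 0 0 0 0 1"

```text
t: 2.15
eef_pos: [0.451, -0.0328, 0.2133]
tool_rot: [0.0, 0.744, 0.668, -0.001]
contact_force: [0.8, -1.3, 0.2]
gripper_width: 1.0
grasp_force: 0.0
```

```bash
cat >> h.py <<'E'
def st():
    o=bot.get_obs();q=o["tool_rot"];M=R.from_quat([q[1],q[2],q[3],q[0]]).as_matrix()
    print("t",o["t"],"pos",o["eef_pos"].round(4),"ang",np.arctan2(M[1,1],M[0,1]).round(4),"z",M[:,2].round(4),"g",round(o["gripper_width"],3),"q",o["q"].round(2),"F",o["contact_force"].round(1))
E
python3 - <<'E'
from h import *
st()
c,r=cam("top"); cv2.imwrite("pics/a.png",c["img"][:,:,::-1])
W=ray(c,r,np.array([(298,424),(382,420),(385,505),(300,508)])/2.5+[180,135],.07)[:,:2]
print(W.mean(0),W, [np.arctan2(*(d*[-1,1])) for d in (W[0]-W[1],W[3]-W[2])])
E
```

```text
t 2.15 pos [ 0.451  -0.0328  0.2133] ang -0.1068 z [-4.0e-04 -1.2e-03 -1.0e+00] g 1.0 q [-0.62  0.17  0.62  2.14 -0.13  0.87 -0.03] F [ 0.8 -1.3  0.2]
[ 0.44755647 -0.00271688] [[ 0.46760294  0.01956222]
 [ 0.47011131 -0.02318675]
 [ 0.42726815 -0.02509   ]
 [ 0.42524346  0.01784702]] [np.float64(0.058609398294161806), np.float64(0.04711997623952109)]
```

Emit:
jog_arm --pt "-0.0065 -0.041 0 0 0 0 1" --pt "0 0 0 0 0 0 1" --pt "0 0 -0.03 0 0 0 1" --pt "0 0 -0.03 0 0 0 1" --pt "0 0 -0.03 0 0 0 1" --pt "0 0 -0.025 0 0 0 1" --pt "0 0 -0.021 0 0 0 1" --pt "0 0 0 0 0 0 1"

```text
t: 3.0
eef_pos: [0.4443, -0.0668, 0.0752]
tool_rot: [-0.002, 0.74, 0.672, -0.002]
contact_force: [-0.3, 0.0, -0.0]
gripper_width: 0.999
grasp_force: 0.0
```

```bash
python3 - <<'E'
from h import *
st()
c,r=cam("scene"); cv2.imwrite("pics/b.png",cv2.resize(c["img"][90:290,200:480,::-1],None,fx=2.5,fy=2.5))
E
```

```text
t 3.0 pos [ 0.4443 -0.0668  0.0752] ang -0.0963 z [-5.e-03  1.e-04 -1.e+00] g 0.999 q [-0.4   0.44  0.49  2.24 -0.39  0.55  0.3 ] F [-0.3  0.  -0. ]
```

View pics/b.png

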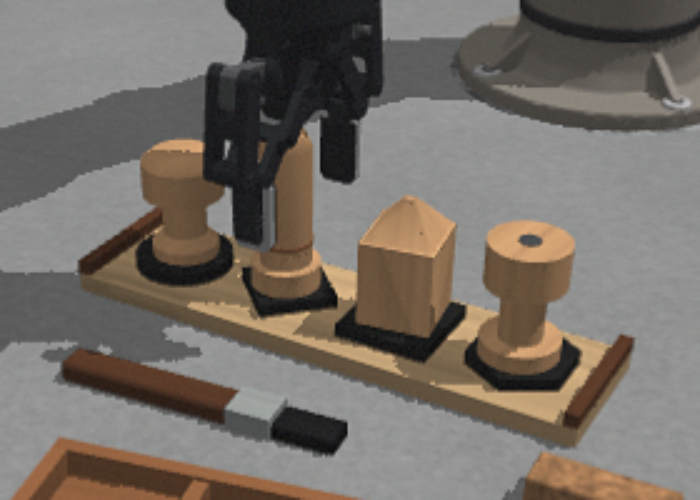

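The jaws straddle the leg (crop 250,160–340,180), about 7 mm off sideways. I'll correct this and close.

Emit:
jog_arm --pt "0 -0.007 0.001 0 0 0 1" --pt "0 0 0 0 0 0 1" --pt "0 0 0 0 0 0 0" --pt "0 0 0 0 0 0 0" --pt "0 0 0 0 0 0 0" --pt "0 0 0 0 0 0 0" --pt "0 0 0 0 0 0 0" --pt "0 0 0 0 0 0 0"

```text
t: 3.85
eef_pos: [0.4457, -0.0752, 0.0783]
tool_rot: [-0.0, 0.741, 0.672, -0.0]
contact_force: [0.3, 0.3, -0.3]
gripper_width: 0.341
grasp_force: 32.7
```

Emit:
jog_arm --pt "0 0 0.02 0 0 0 0" --pt "0 0 0.03 0 0 0 0" --pt "0 0 0.04 0 0 0 0" --pt "0 0 0.03 0 0 0 0"

```text
t: 4.25
eef_pos: [0.4458, -0.0756, 0.1999]
tool_rot: [0.0, 0.741, 0.671, 0.0]
contact_force: [0.9, -0.0, -0.5]
gripper_width: 0.345
grasp_force: 32.7
```

Emit:
jog_arm --pt "0.02 0.015 0 0 0 0.025 0" --pt "0.025 0.019 0 0 0 0.025 0" --pt "0.03 0.023 0 0 0 0.025 0" --pt "0.03 0.023 0 0 0 0.025 0" --pt "0.03 0.023 0 0 0 0.025 0" --pt "0.03 0.023 0 0 0 0.025 0" --pt "0.025 0.019 0 0 0 0.025 0" --pt "0.009 0.007 0 0 0 0.025 0" --pt "0 0 0 0 0 0 0" --pt "0 0 0 0 0 0 0"

```text
t: 5.25
eef_pos: [0.6438, 0.0754, 0.1979]
tool_rot: [-0.0, 0.671, 0.742, -0.001]
contact_force: [0.2, -0.5, -0.3]
gripper_width: 0.344
grasp_force: 32.8
```

```bash
python3 -c "
from h import *
st()"
```

```text
t 5.25 pos [0.6438 0.0754 0.1979] ang 0.1002 z [-1.4e-03 -9.0e-04 -1.0e+00] g 0.344 q [-0.58  0.53  0.52  1.7  -0.3   0.99  0.15] F [ 0.2 -0.5 -0.3]
```

Emit:
jog_arm --pt "0.001 0.001 -0.03 0 0 0 0" --pt "0 0 -0.03 0 0 0 0" --pt "0 0 -0.03 0 0 0 0" --pt "0 0 -0.02 0 0 0 0" --pt "0 0 -0.012 0 0 0 0" --pt "0 0 -0.006 0 0 0 0" --pt "0 0 0 0 0 0 0" --pt "0 0 0 0 0 0 0"

```text
t: 6.05
eef_pos: [0.6464, 0.0775, 0.0715]
tool_rot: [0.001, 0.67, 0.742, 0.001]
contact_force: [-0.5, -0.4, -0.1]
gripper_width: 0.34
grasp_force: 32.8
```

```bash
python3 - <<'E'
from h import *
st()
c,r=cam("scene"); cv2.imwrite("pics/c.png",cv2.resize(c["img"][130:390,180:500,::-1],None,fx=2.2,fy=2.2))
E
```

```text
t 6.05 pos [0.6464 0.0775 0.0715] ang 0.1015 z [ 1.6e-03  2.0e-04 -1.0e+00] g 0.34 q [-0.52  0.69  0.44  1.77 -0.4   0.77  0.22] F [-0.5 -0.4 -0.1]
```

View pics/c.png

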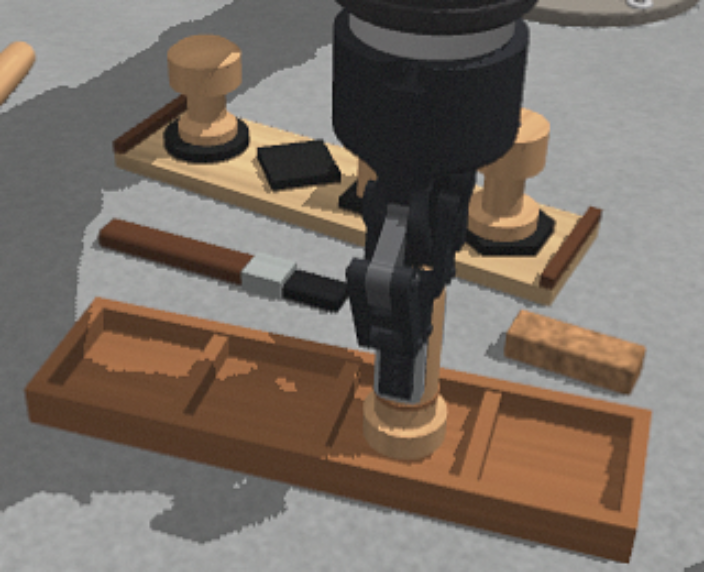

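The leg (405,430) hangs inside the bay that lies second from the left end as seen by the robot. Next I lower it to contact and release.

Emit:
jog_arm --pt "0 0 -0.003 0 0 0 0" --pt "0 0 -0.002 0 0 0 0" --pt "0 0 0 0 0 0 0"

```text
t: 6.4
eef_pos: [0.6462, 0.0779, 0.0662]
tool_rot: [0.0, 0.67, 0.742, 0.001]
contact_force: [-1.1, -0.2, 5.0]
gripper_width: 0.342
grasp_force: 33.3
```

Emit:
jog_arm --pt "0 0 0 0 0 0 1" --pt "0 0 0 0 0 0 1" --pt "0 0 0 0 0 0 1" --pt "0 0 0 0 0 0 1" --pt "0 0 0.03 0 0 0 1" --pt "0 0 0.04 0 0 0 1" --pt "0 0 0.04 0 0 0 1" --pt "0 0 0.02 0 0 0 1"

```text
t: 7.2
eef_pos: [0.6473, 0.0775, 0.199]
tool_rot: [0.001, 0.67, 0.742, 0.002]
contact_force: [-0.0, 1.0, 0.4]
gripper_width: 0.999
grasp_force: 0.0
```

Emit:
jog_arm --pt "-0.03 -0.012 0 0 0 -0.01 1" --pt "-0.03 -0.012 0 0 0 -0.01 1" --pt "-0.03 -0.012 0 0 0 -0.01 1" --pt "-0.03 -0.012 0 0 0 -0.01 1" --pt "-0.03 -0.012 0 0 0 -0.005 1" --pt "-0.03 -0.012 0 0 0 0 1" --pt "-0.015 -0.007 0 0 0 0 1" --pt "-0.003 -0.002 0 0 0 0 1" --pt "0 0 0 0 0 0 1" --pt "0 0 0 0 0 0 1"

```text
t: 8.2
eef_pos: [0.449, -0.0027, 0.1956]
tool_rot: [0.001, 0.686, 0.727, 0.0]
contact_force: [-0.3, 0.4, 0.4]
gripper_width: 1.004
grasp_force: 0.0
```

```bash
python3 - <<'E'
from h import *
st()
c,r=cam("scene"); cv2.imwrite("pics/d.png",cv2.resize(c["img"][130:390,180:500,::-1],None,fx=2.2,fy=2.2))
E
```

```text
t 8.2 pos [ 0.449  -0.0027  0.1956] ang 0.0576 z [ 0.0014 -0.     -1.    ] g 1.004 q [-0.67  0.19  0.61  2.17 -0.15  0.82  0.09] F [-0.3  0.4  0.4]
```

View pics/d.png

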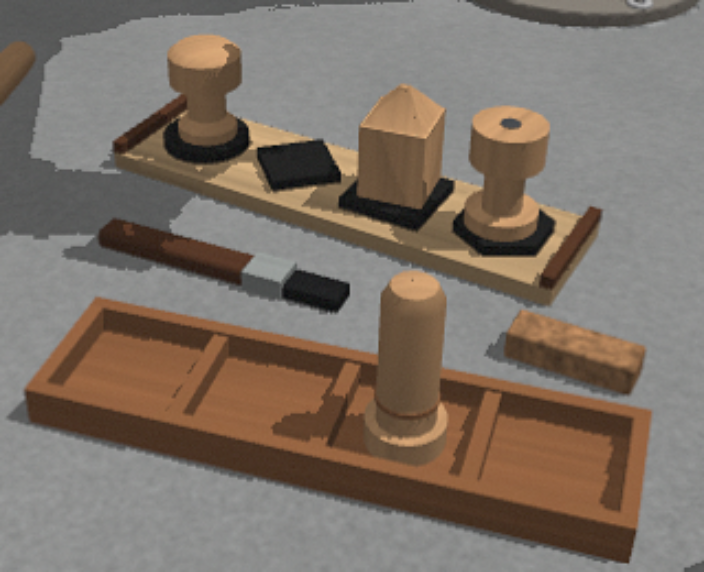

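The leg stands upright in its bay (405,430). I'll cross-check the rack with the scene camera, using corners at (100,298), (650,410), (632,527), (28,393) and foot-top centre at (406,408).

```bash
python3 - <<'E'
from h import *
c,r=cam("scene")
W=ray(c,r,np.array([(100,298),(650,410),(632,527),(28,393),(406,408)])/2.2+[180,130],.022)[:,:2]
print(W.round(4),W[:4].mean(0).round(4),[np.linalg.norm(W[i]-W[i-1]).round(4) for i in (1,2,3)])
E
```

```text
[[ 0.6261 -0.1079]
 [ 0.5918  0.1824]
 [ 0.6702  0.1903]
 [ 0.7068 -0.0976]
 [ 0.6394  0.0745]] [0.6487 0.0418] [np.float64(0.2923), np.float64(0.0787), np.float64(0.2902)]
```

Emit:
jog_arm --pt "-0.001 -0.001 -0.03 0 0 0 1" --pt "0 0 -0.03 0 0 0 1" --pt "0 0 -0.03 0 0 0 1" --pt "0 0 -0.025 0 0 0 1" --pt "0 0 -0.02 0 0 0 1" --pt "0 0 0 0 0 0 1" --pt "0 0 0 0 0 0 1"

```text
t: 9.0
eef_pos: [0.4472, -0.0043, 0.0603]
tool_rot: [-0.0, 0.687, 0.727, -0.0]
contact_force: [0.0, 0.2, 0.1]
gripper_width: 1.0
grasp_force: 0.0
```

Emit:
jog_arm --pt "0 0 0 0 0 0 0" --pt "0 0 0 0 0 0 0" --pt "0 0 0 0 0 0 0" --pt "0 0 0 0 0 0 0" --pt "0 0 0 0 0 0 0"

```text
t: 9.5
eef_pos: [0.4479, -0.004, 0.0618]
tool_rot: [0.001, 0.687, 0.727, 0.001]
contact_force: [-1.9, 0.7, 12.7]
gripper_width: 0.592
grasp_force: 28.8
```

Emit:
jog_arm --pt "0 0 0.02 0 0 0 0" --pt "0 0 0.03 0 0 0 0" --pt "0 0 0.04 0 0 0 0" --pt "0 0 0.03 0 0 0 0"

```text
t: 9.9
eef_pos: [0.447, -0.0044, 0.1825]
tool_rot: [0.0, 0.687, 0.727, 0.001]
contact_force: [0.6, 0.3, -0.7]
gripper_width: 0.589
grasp_force: 31.4
```

The opening 0.59 (50 mm) is wider than the 42 mm block, so I'll look.

```bash
python3 - <<'E'
from h import *
st()
c,r=cam("scene"); cv2.imwrite("pics/e.png",cv2.resize(c["img"][20:240,230:450,::-1],None,fx=2.7,fy=2.7))
E
```

```text
t 9.9 pos [ 0.447  -0.0044  0.1825] ang 0.0564 z [ 1.5e-03  5.0e-04 -1.0e+00] g 0.589 q [-0.68  0.22  0.63  2.18 -0.18  0.79  0.13] F [ 0.6  0.3 -0.7]
```

View pics/e.png

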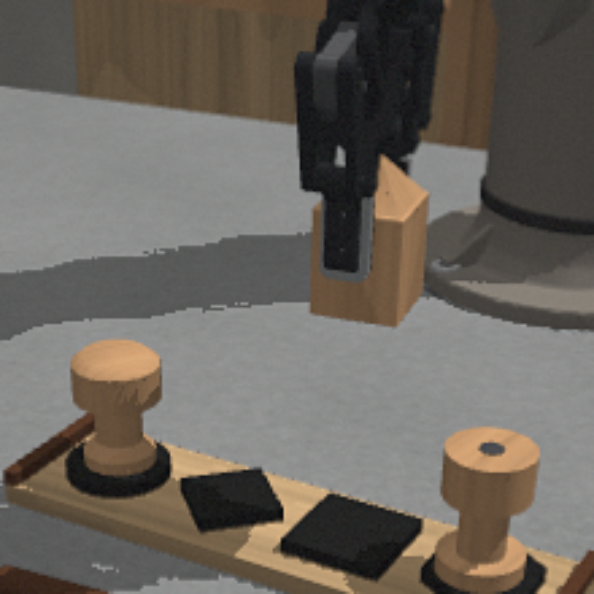

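The cap is held square and upright (370,240), so that is fine. Next I carry it to the bay at −36 mm.

Emit:
jog_arm --pt "0.02 0.001 0 0 0 0.01 0" --pt "0.03 0.002 0 0 0 0.01 0" --pt "0.03 0.002 0 0 0 0.01 0" --pt "0.03 0.001 0 0 0 0.01 0" --pt "0.03 0.001 0 0 0 0.01 0" --pt "0.03 0.001 0 0 0 0 0" --pt "0.025 0.001 0 0 0 0 0" --pt "0.011 0.001 0 0 0 0 0" --pt "0 0 0 0 0 0 0" --pt "0 0 0 0 0 0 0"

```text
t: 10.95
eef_pos: [0.6516, 0.0056, 0.1801]
tool_rot: [-0.0, 0.668, 0.744, -0.0]
contact_force: [0.0, -0.0, -1.3]
gripper_width: 0.591
grasp_force: 31.4
```

Emit:
jog_arm --pt "0 0 -0.03 0 0 0 0" --pt "0 0 -0.03 0 0 0 0" --pt "0 0 -0.03 0 0 0 0" --pt "0 0 -0.02 0 0 0 0" --pt "0 0 -0.01 0 0 0 0" --pt "0 0 -0.005 0 0 0 0" --pt "0 0 0 0 0 0 0" --pt "0 0 0 0 0 0 0"

```text
t: 11.75
eef_pos: [0.6534, 0.0057, 0.0565]
tool_rot: [0.001, 0.668, 0.744, 0.001]
contact_force: [0.4, 0.7, -0.5]
gripper_width: 0.59
grasp_force: 31.5
```

Emit:
jog_arm --pt "0 0 -0.004 0 0 0 0" --pt "0 0 -0.002 0 0 0 0" --pt "0 0 0 0 0 0 0"

```text
t: 12.05
eef_pos: [0.6532, 0.0058, 0.0501]
tool_rot: [0.0, 0.668, 0.744, 0.0]
contact_force: [-1.7, 0.3, 4.8]
gripper_width: 0.588
grasp_force: 31.5
```

Emit:
jog_arm --pt "0 0 0 0 0 0 1" --pt "0 0 0 0 0 0 1" --pt "0 0 0 0 0 0 1" --pt "0 0 0 0 0 0 1" --pt "0 0 0.03 0 0 0 1" --pt "0 0 0.04 0 0 0 1" --pt "0 0 0.04 0 0 0 1" --pt "0 0 0.03 0 0 0 1"

```text
t: 12.85
eef_pos: [0.6534, 0.0055, 0.1919]
tool_rot: [0.001, 0.668, 0.744, 0.001]
contact_force: [0.4, 0.5, 0.1]
gripper_width: 0.998
grasp_force: 0.0
```

Emit:
jog_arm --pt "-0.03 0.009 0 0 0 0 1" --pt "-0.03 0.009 0 0 0 0 1" --pt "-0.03 0.009 0 0 0 0 1" --pt "-0.03 0.009 0 0 0 0 1" --pt "-0.03 0.009 0 0 0 0 1" --pt "-0.025 0.009 0 0 0 0 1" --pt "-0.015 0.005 0 0 0 0 1" --pt "-0.004 0.001 0 0 0 0 1" --pt "0 0 0 0 0 0 1" --pt "0 0 0 0 0 0 1"

```text
t: 13.85
eef_pos: [0.4598, 0.0656, 0.1896]
tool_rot: [0.0, 0.668, 0.744, 0.0]
contact_force: [-0.3, 0.1, -0.5]
gripper_width: 1.003
grasp_force: 0.0
```

```bash
python3 - <<'E'
from h import *
st()
c,r=cam("scene"); cv2.imwrite("pics/f.png",cv2.resize(c["img"][130:390,180:500,::-1],None,fx=2.2,fy=2.2))
E
```

```text
t 13.85 pos [0.4598 0.0656 0.1896] ang 0.1066 z [ 0.0012 -0.     -1.    ] g 1.003 q [-0.81  0.24  0.62  2.14 -0.19  0.82  0.03] F [-0.3  0.1 -0.5]
```

View pics/f.png

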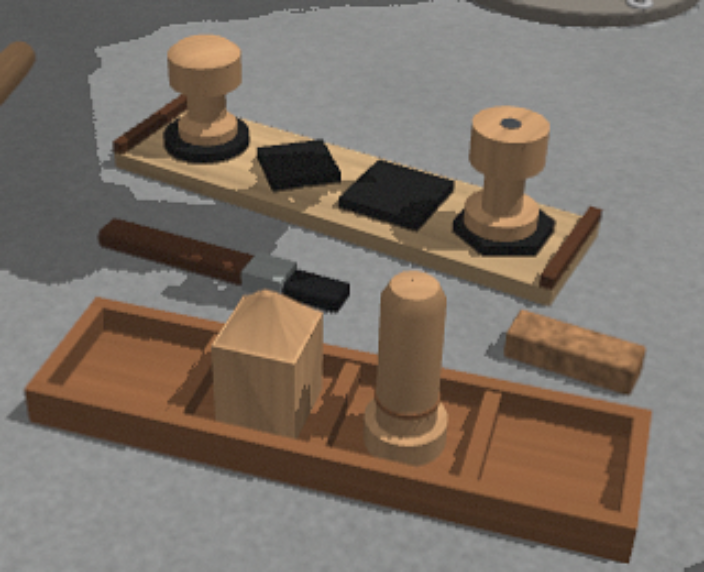

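The cap is seated upright in its bay (265,370). Next is the bobbin.

Emit:
jog_arm --pt "-0.001 0 -0.03 0 0 0 1" --pt "0 0 -0.03 0 0 0 1" --pt "0 0 -0.025 0 0 0 1" --pt "0 0 -0.015 0 0 0 1" --pt "0 0 -0.01 0 0 0 1" --pt "0 0 0 0 0 0 1" --pt "0 0 0 0 0 0 1"

```text
t: 14.6
eef_pos: [0.4585, 0.0655, 0.0796]
tool_rot: [0.0, 0.669, 0.744, 0.0]
contact_force: [0.2, 0.5, 1.0]
gripper_width: 1.002
grasp_force: 0.0
```

Emit:
jog_arm --pt "0 0 0 0 0 0 0" --pt "0 0 0 0 0 0 0" --pt "0 0 0 0 0 0 0" --pt "0 0 0 0 0 0 0" --pt "0 0 0 0 0 0 0"

```text
t: 15.1
eef_pos: [0.4583, 0.066, 0.0799]
tool_rot: [0.0, 0.668, 0.744, 0.001]
contact_force: [-0.2, 0.0, 6.3]
gripper_width: 0.507
grasp_force: 29.7
```

Emit:
jog_arm --pt "0 0 0.02 0 0 0 0" --pt "0 0 0.03 0 0 0 0" --pt "0 0 0.04 0 0 0 0" --pt "0 0 0.02 0 0 0 0"

```text
t: 15.5
eef_pos: [0.4586, 0.0657, 0.1918]
tool_rot: [0.001, 0.668, 0.744, 0.001]
contact_force: [0.8, -0.2, -0.5]
gripper_width: 0.505
grasp_force: 31.1
```

Emit:
jog_arm --pt "0.02 -0.013 0 0 0 0 0" --pt "0.03 -0.02 0 0 0 0 0" --pt "0.03 -0.02 0 0 0 0 0" --pt "0.03 -0.02 0 0 0 0 0" --pt "0.03 -0.02 0 0 0 0 0" --pt "0.03 -0.019 0 0 0 0 0" --pt "0.022 -0.014 0 0 0 0 0" --pt "0.01 -0.006 0 0 0 0 0" --pt "0 0 0 0 0 0 0" --pt "0 0 0 0 0 0 0"

```text
t: 16.5
eef_pos: [0.6587, -0.0654, 0.1889]
tool_rot: [-0.001, 0.668, 0.744, -0.0]
contact_force: [0.1, -0.1, -0.4]
gripper_width: 0.504
grasp_force: 31.1
```

Emit:
jog_arm --pt "0 0 -0.03 0 0 0 0" --pt "0 0 -0.03 0 0 0 0" --pt "0 0 -0.025 0 0 0 0" --pt "0 0 -0.02 0 0 0 0" --pt "0 0 -0.01 0 0 0 0" --pt "0 0 0 0 0 0 0" --pt "0 0 0 0 0 0 0"

```text
t: 17.2
eef_pos: [0.66, -0.0658, 0.0753]
tool_rot: [0.0, 0.668, 0.744, 0.0]
contact_force: [0.0, -0.0, -1.3]
gripper_width: 0.506
grasp_force: 31.1
```

Emit:
jog_arm --pt "0 0 -0.004 0 0 0 0" --pt "0 0 -0.0035 0 0 0 0" --pt "0 0 0 0 0 0 0"

```text
t: 17.5
eef_pos: [0.6608, -0.0663, 0.0678]
tool_rot: [0.001, 0.668, 0.744, 0.001]
contact_force: [1.2, -0.2, 2.5]
gripper_width: 0.506
grasp_force: 31.0
```

Emit:
jog_arm --pt "0 0 0 0 0 0 1" --pt "0 0 0 0 0 0 1" --pt "0 0 0 0 0 0 1" --pt "0 0 0 0 0 0 1" --pt "0 0 0.03 0 0 0 1" --pt "0 0 0.04 0 0 0 1" --pt "0 0 0.04 0 0 0 1" --pt "0 0 0.01 0 0 0 1"

```text
t: 18.3
eef_pos: [0.6621, -0.0672, 0.1916]
tool_rot: [0.003, 0.668, 0.744, 0.002]
contact_force: [0.4, 0.3, -0.1]
gripper_width: 0.999
grasp_force: 0.0
```

Emit:
jog_arm --pt "-0.03 -0.01 0 0 0 0 1" --pt "-0.03 -0.01 0 0 0 0 1" --pt "-0.035 -0.012 0 0 0 0 1" --pt "-0.035 -0.012 0 0 0 0 1" --pt "-0.035 -0.012 0 0 0 0 1" --pt "-0.03 -0.011 0 0 0 0 1" --pt "-0.02 -0.007 0 0 0 0 1" --pt "-0.01 -0.003 0 0 0 0 1" --pt "0 0 0 0 0 0 1" --pt "0 0 0 0 0 0 1"

```text
t: 19.3
eef_pos: [0.4359, -0.1428, 0.187]
tool_rot: [0.0, 0.668, 0.744, 0.0]
contact_force: [0.7, 0.3, 0.2]
gripper_width: 0.998
grasp_force: 0.0
```

```bash
python3 - <<'E'
from h import *
st()
c,r=cam("scene"); cv2.imwrite("pics/g.png",cv2.resize(c["img"][130:390,180:500,::-1],None,fx=2.2,fy=2.2))
print(ray(c,r,np.array([(205,52)])/2.2+[180,130],.082))
E
```

```text
t 19.3 pos [ 0.4359 -0.1428  0.187 ] ang 0.1078 z [ 1.1e-03 -1.0e-04 -1.0e+00] g 0.998 q [-0.42  0.24  0.7   2.16 -0.22  0.81  0.52] F [0.7 0.3 0.2]
[[ 0.43996077 -0.14163351  0.082     ]]
```

View pics/g.png

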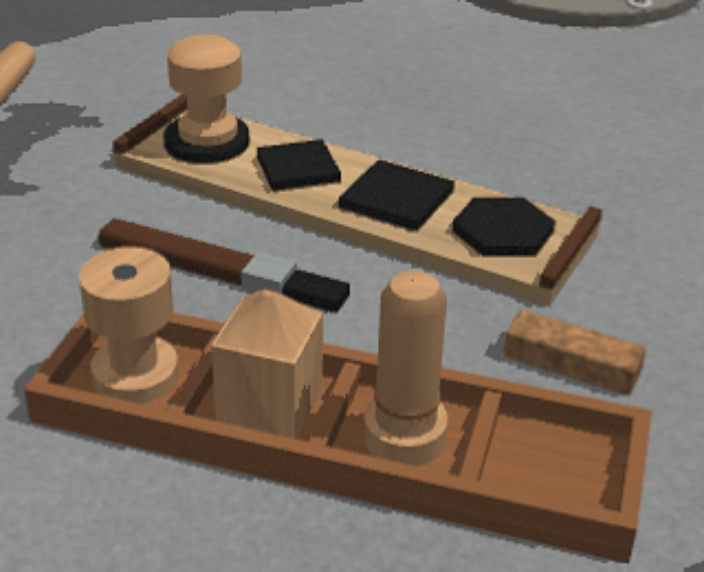

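The bobbin stands in its bay (128,330). The knob at (205,52) measures (0.440, −0.142), which agrees with the earlier reading. I'll descend on it.

Emit:
jog_arm --pt "0.001 0 -0.03 0 0 0 1" --pt "0 0 -0.03 0 0 0 1" --pt "0 0 -0.03 0 0 0 1" --pt "0 0 -0.016 0 0 0 1" --pt "0 0 -0.01 0 0 0 1" --pt "0 0 0 0 0 0 1" --pt "0 0 0 0 0 0 1"

```text
t: 20.05
eef_pos: [0.4366, -0.1433, 0.0711]
tool_rot: [0.0, 0.668, 0.744, 0.0]
contact_force: [0.4, -0.2, 0.3]
gripper_width: 1.002
grasp_force: 0.0
```

Emit:
jog_arm --pt "0 0 0 0 0 0 0" --pt "0 0 0 0 0 0 0" --pt "0 0 0 0 0 0 0" --pt "0 0 0 0 0 0 0" --pt "0 0 0 0 0 0 0"

```text
t: 20.55
eef_pos: [0.4363, -0.1432, 0.0716]
tool_rot: [0.0, 0.668, 0.744, 0.001]
contact_force: [-0.4, 0.2, 6.7]
gripper_width: 0.552
grasp_force: 29.9
```

Emit:
jog_arm --pt "0 0 0.02 0 0 0 0" --pt "0 0 0.03 0 0 0 0" --pt "0 0 0.04 0 0 0 0" --pt "0 0 0.03 0 0 0 0" --pt "0 0 0.01 0 0 0 0"

```text
t: 21.05
eef_pos: [0.4371, -0.1436, 0.2036]
tool_rot: [0.002, 0.668, 0.744, 0.002]
contact_force: [0.8, 0.2, -0.6]
gripper_width: 0.551
grasp_force: 31.7
```

Emit:
jog_arm --pt "0.015 0.022 0 0 0 0 0" --pt "0.02 0.029 0 0 0 0 0" --pt "0.024 0.034 0 0 0 0 0" --pt "0.024 0.034 0 0 0 0 0" --pt "0.024 0.034 0 0 0 0 0" --pt "0.024 0.034 0 0 0 0 0" --pt "0.024 0.034 0 0 0 0 0" --pt "0.02 0.03 0 0 0 0 0" --pt "0.015 0.024 0 0 0 0 0" --pt "0.011 0.016 0 0 0 0 0"

```text
t: 22.05
eef_pos: [0.6369, 0.1508, 0.1993]
tool_rot: [-0.001, 0.667, 0.745, -0.0]
contact_force: [0.0, -0.5, -0.5]
gripper_width: 0.553
grasp_force: 31.6
```

Emit:
jog_arm --pt "0 0 0 0 0 0 0" --pt "0 0 0 0 0 0 0"

```text
t: 22.25
eef_pos: [0.636, 0.1474, 0.1997]
tool_rot: [-0.0, 0.668, 0.744, -0.001]
contact_force: [0.5, -1.2, -0.9]
gripper_width: 0.547
grasp_force: 31.6
```

Contact is expected at TCP z ≈ 0.059.

Emit:
jog_arm --pt "0.001 0.001 -0.03 0 0 0 0" --pt "0 0 -0.03 0 0 0 0" --pt "0 0 -0.03 0 0 0 0" --pt "0 0 -0.025 0 0 0 0" --pt "0 0 -0.015 0 0 0 0" --pt "0 0 -0.005 0 0 0 0" --pt "0 0 0 0 0 0 0" --pt "0 0 0 0 0 0 0"

```text
t: 23.05
eef_pos: [0.6386, 0.1486, 0.0671]
tool_rot: [0.001, 0.668, 0.744, 0.001]
contact_force: [-0.1, -0.0, -0.4]
gripper_width: 0.55
grasp_force: 31.6
```

Emit:
jog_arm --pt "0 0 -0.004 0 0 0 0" --pt "0 0 -0.004 0 0 0 0" --pt "0 0 0 0 0 0 0"

```text
t: 23.35
eef_pos: [0.6383, 0.1491, 0.0594]
tool_rot: [-0.0, 0.668, 0.744, 0.001]
contact_force: [-2.8, -0.4, 9.5]
gripper_width: 0.551
grasp_force: 32.6
```

Emit:
jog_arm --pt "0 0 0 0 0 0 1" --pt "0 0 0 0 0 0 1" --pt "0 0 0 0 0 0 1" --pt "0 0 0 0 0 0 1" --pt "0 0 0.03 0 0 0 1" --pt "0 0 0.04 0 0 0 1" --pt "0 0 0.04 0 0 0 1" --pt "0 0 0.03 0 0 0 1"

```text
t: 24.15
eef_pos: [0.6384, 0.1486, 0.2002]
tool_rot: [0.001, 0.668, 0.744, 0.001]
contact_force: [0.1, 0.4, 0.3]
gripper_width: 0.998
grasp_force: 0.0
```

Emit:
jog_arm --pt "-0.03 0.03 0.01 0 0 0 1" --pt "-0.03 0.04 0.01 0 0 0 1" --pt "-0.03 0.04 0 0 0 0 1" --pt "-0.03 0.04 0 0 0 0 1" --pt "0 0.04 0 0 0 0 1" --pt "0 0.03 0 0 0 0 1" --pt "0 0 0 0 0 0 1" --pt "0 0 0 0 0 0 1"

```text
t: 24.95
eef_pos: [0.518, 0.3683, 0.2172]
tool_rot: [0.0, 0.668, 0.744, -0.0]
contact_force: [0.0, -0.1, -0.6]
gripper_width: 1.0
grasp_force: 0.0
```

```bash
python3 - <<'E'
from h import *
st()
c,r=cam("scene"); d,s=cam("top")
a=cv2.resize(c["img"][150:390,180:500,::-1],(533,400)); b=cv2.resize(d["img"][130:225,170:410,::-1],(533,211))
b=b[:200]
cv2.imwrite("pics/i.png",np.vstack([a,b]))
E
```

```text
t 24.95 pos [0.518  0.3683 0.2172] ang 0.1084 z [-2.e-04 -9.e-04 -1.e+00] g 1.0 q [-1.14  0.5   0.59  1.72 -0.32  1.02 -0.33] F [ 0.  -0.1 -0.6]
```

View pics/i.png

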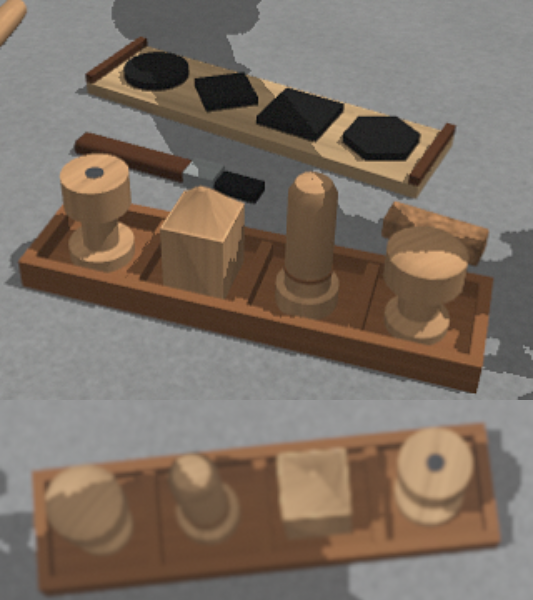

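All four pieces stand upright in the right order. In the lower (top-camera) view I read the bobbin dot at (435,462), cap apex at (318,481), leg top at (192,468) and knob head at (86,504), and check their centring with those.

```bash
python3 - <<'E'
from h import *
c,r=cam("top")
P=np.array([(435,62),(318,81),(192,68),(86,104)])/2.221+[170,130]
W=ray(c,r,P,[.074,.078,.103,.066])[:,:2]-[.649,.0412]
a=.1074;M=np.array([[np.cos(a),np.sin(a)],[-np.sin(a),np.cos(a)]])
print("rack frame\n",(W@M.T).round(4))
E
```

```text
rack frame
 [[ 0.0005 -0.1072]
 [-0.0055 -0.0368]
 [ 0.0019  0.0342]
 [-0.0016  0.1041]]
```

All pieces are within 6 mm of their bay centres.

```bash
python3 -c "
from station import bot
print(bot.hand_in())"
```

```text
the job is handed in; nothing more can be done
None
```

All four pieces stand upright in the rack in reverse order, each measured within about 6 mm of its bay centre; the job was handed in at about 25 s, and the hand-in returned no verdict.

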